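Open the mask mould's heavy flap with its lever

TASK

With a fingertip, push the black knob away from the flap so that the yellow safety stop swings fully aside from under the lever; then press down the red pad at the lever's long end until the heavy green flap of the mould box stands wide open, the lever down or nearly down on its rubber buffer, so that the mask inside can be taken out. Finish while still holding the lever down. Only push and press: do not lift the lever out of its saddle, do not touch the flap, and leave the jars, bottle, can, bowl, brush and loose mask where they are.

Things in the scene. Friction and masses are not known exactly. Their poses are not given: they have to be found in the camera images.
- press: mould box fixed to the bench. Origin on the bench under the lever's pivot; z up, +y along the lever to the flap and box, -y to the lever's long end, +x to the side of the black knob. Blue saddle plates (y +-30, x to +-37 with the pin, 112 mm high) carry the lever; box at y 120 to 302, 226 mm wide. A black rubber buffer (top 36 mm up) under the red pad ends the lever's travel.
- lever: loose steel lever resting by a brass cross pin in the open slots of the saddle; origin at the pin's middle, 95 mm up, axes as the press's at rest. Bar 24 mm wide, 12 thick; long arm 205 mm to -y, sloping up 16 degrees at rest; short arm 107 mm to +y, its tip under the flap's edge. Pressing the pad down (6 to 17 N) raises the flap; let go, it returns.
- pad (a point): middle of the top face of the red pad (46 x 56 mm) at the long end of the lever, the place to press; about 163 mm above the bench at rest (y = -185 mm, x = 0 of the press) and about 58 mm when the lever lies on its rubber buffer
- flap: heavy dark green iron flap with a yellow flower, 226 x 212 mm, 12 mm thick, about 4 kg; origin in the middle of its hinge, at the edge far from the lever (y = 300 mm of the press, 78 mm above the bench)
- flap_lip (a point): middle of the upper edge of the flap's free side, the side next to the lever; 90 mm above the bench when shut, about 145 mm when the lever is fully down
- stop (a joint): swing of the yellow stop about its upright post, rad: 0 to 0.35 at the start, its arm across under the lever, blocking it; 1.5 is its end, fully aside; the lever passes freely from about 0.9. Grows as the knob is pushed to the press's -y (away from the flap), in an arc that bends towards the lever; friction keeps it where left. About 2 N at the knob moves it.
- stop_knob (a point): point on the upright black knob of the yellow stop, 50 mm from the swing axis, 136 mm above the bench. The knob is a stem 20 mm thick from 110 mm to 146 mm above the bench with a ball 26 mm thick on top, up to 159 mm. At joint value 0 it lies at x = 130 mm, y = -120 mm of the press.
- stop_pivot (a point): top of the yellow stop on its swing axis, 110 mm above the bench, at x = 80 mm, y = -120 mm of the press; the yellow arm is 18 mm wide, 86 to 110 mm above the bench, and reaches 88 mm from the axis to the side opposite the knob
- red_mask: loose finished mask lying on the mat, a red dome 156 mm across and 54 mm high with two blue eyes; origin under its centre. To be left alone.
- paint_jar: loose jar with a red cap, 60 mm across, 75 mm high, standing on the robot's side of the lever; origin under its centre. To be left alone.
- blue_jar: loose jar with a blue cap, 56 mm across, 70 mm high, standing on the robot's side of the lever; origin under its centre. To be left alone.
- varnish_bottle: loose orange bottle with a white cap, 52 mm across, 130 mm high, standing beyond the long end of the lever; origin under its centre. To be left alone.
- cup: loose blue bowl, 84 mm across, 50 mm high; origin under its centre. To be left alone.
- brush: loose paint brush lying on the mat; origin under its middle. To be left alone.
- glue_can: loose white can, 72 mm across, 85 mm high; origin under its centre. To be left alone.

How it is judged:
By the outcome, as a careful person would: the job done as asked, in the order asked, and still so for the second after the job is handed in, while the arm keeps its last pose, push and grip.
It also fails if it takes over 48 s, if anything falls off the work surface, if the arm or the gripper's body presses on something with over 40 N, if the wrist force passes 120 N, or if a joint passes its speed limit or range.

ROBOT

A 6-joint arm with a two-finger parallel gripper is mounted at the origin on the work surface. World frame = base frame: x ahead of the robot, y to its left, z up, the work surface at z = 0. Lengths are in mm, angles in degrees, forces in N, time in s.
With the tool pointing down it reaches from about 350 to 850 mm from the base axis. Payload 8.1 kg.
Tool frame: the origin (TCP) lies midway between the tips of the shut fingers; the grasp point (between the pads) lies 19 mm behind it (env.hold_point_z is the distance from the TCP to the grasp point, in mm); z points along the fingers, y is the line along which they close (so a half turn about z gives the same grasp; the last joint's range is limited). The gripper opens to 85 mm and grips with 20 to 120 N. Pads are 22 mm wide; open, the fingers measure 114 mm over their backs; the gripper's body (76 mm by 85 mm) begins 54 mm behind the grasp point. The pads swing forward as they close: fully open they stand 13 mm farther back than shut.
Start: joints at [63.862, 7.471, 85.268, -0, 87.261, -4.893], TCP at [217.396, 559.236, 231.292] pointing down, gripper open.
Joint ranges: [-169.43, 169.43], [-51.17, 129.36], [1.28, 143.12], [-76.62, 256.62], [0, 156.53], [-152.29, 152.29]. Speed limits (degrees/s): [136.94, 136.94, 159.86, 180, 180, 180].

INTERFACE

Orientations are given as [roll, pitch, yaw] about the fixed x, y, z axes, in that order (R = Rz(yaw) Ry(pitch) Rx(roll)).
In Python, from plant import env gives the robot as it stands.
- The arm moves only by the shell command python3 -m handwheel 'ROWS' [FORCE]. ROWS is JSON, a list of rows, each an object with "turn": the turn, a rotation vector about the tool's x, y, z in degrees, a list of three; "translation": the shift along the tool's x, y, z in cm, a list of three; "grip": the closure, from -1 (fully open) to 1 (shut). In form: [{"turn": [rx, ry, rz], "translation": [tx, ty, tz], "grip": grip}, ...]. A call has 1 to 8 rows; each row shifts and turns the commanded pose from where the row before left it, along the tool's axes as they then stand; what a row does not reach is not made up. A row lasts 1/12 s, in which the tool goes at most 41.7 mm and 7.16 degrees, less where a joint would pass 70% of its speed; a pose out of reach is approached as far as the arm can. A call with a gripper value outside its range is refused whole. The fingers move at their own pace and stop on an object; FORCE is the grip in N (left out, the last holds). Time passes only in rows, so rows that do not move let the fingers close. It gives the time, the measured TCP pose, the force, the opening and the grip force at its end, in the units of the state.
- env.get_obs(): the state, without advancing time (a new reading comes with each control period).
- env.camera(name): name is "scene" or "top" or "wrist"; returns the picture (420x560x3 uint8, red, green, blue); there is no depth.
- env.camera_info(name): a dict with "fovy" (degrees; the focal length in pixels is half the picture's height over the tangent of half this angle, whatever the lens; pixels are square), "cx", "cy" (the principal point, pixels), "extrinsics" (4x4, takes a point from world to camera coordinates). Camera axes: x right, y down, z forward; pixel columns grow to the right and rows downward; lengths in mm; the calibration is good to about 2 mm. A picture is of the moment at which its call begins: read the wrist's pose just before it. camera_info takes no time and is no camera call; for the wrist camera it gives the pose at the moment of the call.
- env.finish_job(): hands the job in; it is judged then, once.
Trained networks look in the newest picture that a camera, given by its name, has taken for a name from the list of things; names that differ only in an ending like _2 or _b are one class to them, and where a whole thing is asked for, a point or a joint stands for the part that bears it (a point fixed in the world has none). Each returns a list of dicts, best first, with "confidence" (0 to 1); they miss things now and then, are a little off and sometimes report something else, mostly with a low value. They report only what shows in the picture. A call takes as long as a camera call.
- env.cut_out(target, camera): "mask" (420x560 bool, what is visible of it) and "centre" ([row, column] in pixels, amid what is visible of it).
The state is a dict: "t": time; "q": joint angles; "joint_vel": joint speeds; "joint_torque": joint torques, N m; "position": TCP position; "ee_rot": TCP orientation; "ft_force": force on the tool from outside, world axes, zero at the start; "wrist_torque": the same for the moment, N m; "gripper_width": opening from 0.0 (shut) to 1.0 (fully open); "finger_force": force on a finger pad.
Only numpy, scipy, OpenCV 4.12 (cv2) and the standard library are available. Lean on these libraries where they do the work, as an engineer would, in place of code of your own. Each camera call takes 0.05 s, during which the arm holds its last target. There are 200 camera calls.

## Working session

There is one attempt and no reset: what is moved stays moved. The work goes in short steps, Python scripts to look and compute and a shell command to move; the robot and the scene stay as the last step left them, time stands still between calls to the robot, and variables do not carry over. Pictures are saved under pics/ and viewed, at most 10 in all, crops included, and the job is handed in when it is done.

```bash
mkdir -p pics
cat > h.py <<'E'
import numpy as np, cv2
from plant import env
def snap(c,fn=None):
    im=env.camera(c)
    if fn: cv2.imwrite('pics/'+fn,im[:,:,::-1])
    return im
def cam(c):
    i=env.camera_info(c);f=210/np.tan(np.radians(i['fovy']/2));E=np.array(i['extrinsics']);return f,i['cx'],i['cy'],E
def proj(c,p):
    f,cx,cy,E=cam(c);q=E[:3,:3]@np.array(p)+E[:3,3];return [cx+f*q[0]/q[2],cy+f*q[1]/q[2]]
def ray(c,u,v,z):
    f,cx,cy,E=cam(c);R=E[:3,:3];o=-R.T@E[:3,3];d=R.T@np.array([(u-cx)/f,(v-cy)/f,1]);return o+d*(z-o[2])/d[2]
E
python3 - <<'E'
from h import *
a=snap('scene');b=snap('top')
cv2.imwrite('pics/a.png',np.vstack([a,b])[:,:,::-1][:, :] if 0 else cv2.resize(np.hstack([a,b])[:,:,::-1],(1120,420))[:, :])
cv2.imwrite('pics/s.png',a[:,:,::-1]);cv2.imwrite('pics/t.png',b[:,:,::-1])
hs=dict(stop_knob=136,stop_pivot=110,pad=163,flap=90,lever=100,flap_lip=90,stop=100,paint_jar=75,blue_jar=70,varnish_bottle=130,cup=50,glue_can=85,red_mask=40,brush=10)
for n,z in hs.items():
    for c in ['top','scene']:
        for r in env.cut_out(n,c)[:1]:
            v,u=r['centre'];print(n,c,round(r['confidence'],2),np.round([u,v]),np.round(ray(c,u,v,z)))
for c in ['top','scene']:
    f,cx,cy,E=cam(c);print(c,np.round(-E[:3,:3].T@E[:3,3]),f)
E
```

```text
stop_knob top 0.59 [265. 195.] [591.   5. 136.]
stop_knob scene 0.57 [290. 237.] [620.  24. 136.]
stop_pivot top 0.78 [264. 195.] [596.  10. 110.]
stop_pivot scene 0.86 [288. 235.] [605.   3. 110.]
flap top 0.9 [150. 239.] [480. 307.  90.]
flap scene 0.93 [389. 267.] [506. 320.  90.]
lever top 0.65 [254. 228.] [511.  35. 100.]
lever scene 0.66 [288. 235.] [599.  -0. 100.]
flap_lip top 0.81 [148. 238.] [482. 313.  90.]
flap_lip scene 0.66 [389. 261.] [488. 310.  90.]
paint_jar top 0.68 [246. 285.] [366.  55.  75.]
paint_jar scene 0.78 [336. 214.] [414.  74.  75.]
blue_jar top 0.64 [275. 279.] [381. -21.  70.]
blue_jar scene 0.63 [318. 204.] [409.  -4.  70.]
varnish_bottle top 0.94 [347. 227.] [ 512. -203.  130.]
varnish_bottle scene 0.72 [247. 201.] [ 584. -179.  130.]
cup top 0.69 [397. 303.] [ 325. -342.   50.]
cup scene 0.7 [256. 158.] [ 343. -332.   50.]
glue_can top 0.97 [298. 135.] [770. -77.  85.]
glue_can scene 0.86 [233. 271.] [800. -64.  85.]
red_mask top 0.58 [424. 177.] [ 666. -429.   40.]
red_mask scene 0.84 [178. 206.] [ 694. -418.   40.]
brush top 0.68 [442. 258.] [ 446. -480.   10.]
brush scene 0.64 [211. 170.] [ 469. -462.   10.]
top [ 373.  -61. 1203.] 427.3551690856884
scene [1220.  409. 1178.] 402.7739484369773
```

View pics/t.png

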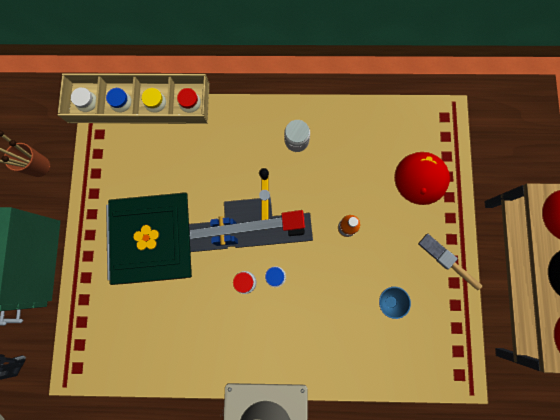

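View pics/s.png

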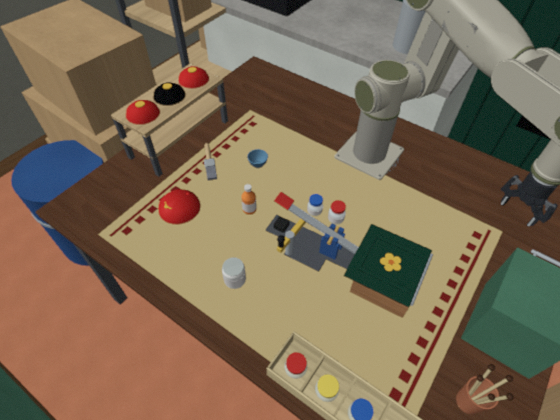

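Run:
```python
from h import *
from scipy.optimize import least_squares
pts={}
for c,fn,win in [('top','t.png',(270,200,310,240)),('scene','s.png',(270,185,300,215))]:
    im=cv2.imread('pics/'+fn).astype(int);b,g,r=im[...,0],im[...,1],im[...,2]
    u0,v0,u1,v1=win
    m=(r>150)&(g<70)&(b<70);k=np.zeros_like(m);k[v0:v1,u0:u1]=1;v,u=np.nonzero(m&k);print(c,len(u),u.mean(),v.mean())
    pts[c]=[('pad',u.mean(),v.mean(),(0,-185,163))]
pts['top']+= [('piv',264.5,195,(80,-120,110)),('flapc',147,238,(0,194,90))]
pts['scene']+=[('flapc',390,262,(0,194,90))]
def W(p,P):
    x,y,a=p;c,s=np.cos(a),np.sin(a);return [x+c*P[0]-s*P[1],y+s*P[0]+c*P[1],P[2]]
def res(p): return np.array([np.array(proj(c,W(p,P)))-[u,v] for c in pts for n,u,v,P in pts[c]]).ravel()
s=least_squares(res,[500,110,0],x_scale=[10,10,.05],loss='soft_l1');p=s.x
print(p[:2],np.degrees(p[2]));print(np.round(res(p).reshape(-1,2),1))
for n,P in dict(pad=(0,-185,163),piv=(80,-120,110),k0=(130,-120,150),k35=(80+50*np.cos(.35),-120-50*np.sin(.35),150),k15=(83,-170,150)).items():
    w=W(p,P);print(n,np.round(w),np.round(proj('top',w)),np.round(proj('scene',w)))
print('knob ray top',ray('top',264,174,150), 'scene',ray('scene',281,239,136))
a=cv2.imread('pics/t.png')[150:260,200:320];b=cv2.imread('pics/s.png')[180:270,250:370]
cv2.imwrite('pics/c.png',np.hstack([cv2.resize(a,(400,367)),cv2.resize(b,(400,367))]))
print(env.get_obs()['ee_rot'])
```

```text
top 359 292.8885793871866 219.40111420612814
scene 161 283.6521739130435 200.2173913043478
[505.99675127 119.63727171] 6.289832830208302
[[-0.7 -0.1]
 [-0.3 -0.5]
 [ 1.5 -0.5]
 [ 1.3 -0.6]
 [-0.1 -1.2]]
pad [526. -64. 163.] [292. 219.] [285. 200.]
piv [599.   9. 110.] [264. 195.] [290. 234.]
k0 [648.  15. 150.] [262. 172.] [283. 239.]
k35 [647.  -3. 150.] [268. 173.] [278. 236.]
k15 [607. -40. 150.] [283. 188.] [276. 222.]
knob ray top [643.67134938   8.2354228  150.        ] scene [644.79444981   5.50280665 136.        ]
[1.79999036e+02 1.93666618e-03 1.58755280e+02]
```

View pics/c.png

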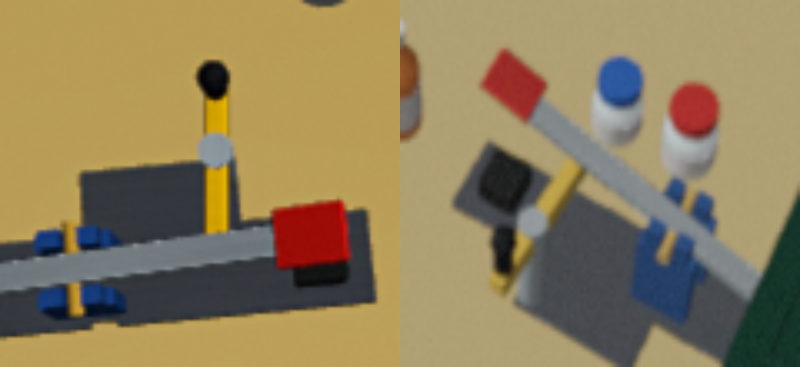

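The fit is good: the knob is near (645, 6) at about 0.1 rad, the pivot at (599, 9) and the pad at (526, -64). Everything else is clear of the path.

```bash
R='{"turn":[0,0,0],"translation":[-3.63,-1.97,0],"grip":1}'
python3 -m handwheel '[{"turn":[0,0,0],"translation":[-3.63,-1.97,0],"grip":1},{"turn":[0,0,0],"translation":[-3.63,-1.97,0],"grip":1},{"turn":[0,0,0],"translation":[-3.63,-1.97,0],"grip":1},{"turn":[0,0,0],"translation":[-3.63,-1.97,0],"grip":1},{"turn":[0,0,0],"translation":[-3.63,-1.97,0],"grip":1},{"turn":[0,0,0],"translation":[-3.63,-1.97,0],"grip":1},{"turn":[0,0,0],"translation":[-3.63,-1.97,0],"grip":1},{"turn":[0,0,0],"translation":[-3.63,-1.97,0],"grip":1}]' 40
python3 -m handwheel '[{"turn":[0,0,0],"translation":[-3.63,-1.97,0],"grip":1},{"turn":[0,0,0],"translation":[-3.63,-1.97,0],"grip":1},{"turn":[0,0,0],"translation":[-3.63,-1.97,0],"grip":1},{"turn":[0,0,0],"translation":[-3.63,-1.97,0],"grip":1},{"turn":[0,0,0],"translation":[-3.63,-1.97,0],"grip":1},{"turn":[0,0,0],"translation":[-3.63,-1.97,0],"grip":1},{"turn":[0,0,0],"translation":[-3.63,-1.97,0],"grip":1},{"turn":[0,0,0],"translation":[-3.63,-1.97,0],"grip":1}]'
```

```text
t: 2.17
position: [431.9, 305.4, 231.6]
ee_rot: [180.0, 0.0, 158.8]
ft_force: [0.6, 1.2, 0.5]
gripper_width: -0.002
finger_force: 0.0
t: 2.83
position: [645.6, 53.1, 231.4]
ee_rot: [180.0, 0.0, 158.7]
ft_force: [0.7, 0.4, 0.8]
gripper_width: -0.001
finger_force: 0.0
```

```bash
python3 -m handwheel '[{"turn":[0,0,0],"translation":[0,0,3.4],"grip":1},{"turn":[0,0,0],"translation":[0,0,3.4],"grip":1},{"turn":[0,0,0],"translation":[0,0,3.5],"grip":1},{"turn":[0,0,0],"translation":[0,0,0],"grip":1}]'
python3 - <<'E'
from h import *
snap('wrist','w1.png')
y=np.radians(env.get_obs()['ee_rot'][2]);tx=np.array([np.cos(y),np.sin(y)]);ty=np.array([np.sin(y),-np.cos(y)])
a=np.radians(6.3);R=np.array([[np.cos(a),-np.sin(a)],[np.sin(a),np.cos(a)]])
last=np.array(env.get_obs()['position'][:2]);piv=np.array([599,9])
for t in np.arange(.1,1.61,.15):
    c,s=np.cos(t),np.sin(t)
    w=piv+R@(50*np.array([c,-s])+25*np.array([s,c]));d=w-last;last=w
    print(round(t,2),np.round(w),'cm',np.round([d@tx/10,d@ty/10],2))
E
```

```text
t: 3.17
position: [639.3, 54.5, 119.1]
ee_rot: [-179.7, -0.7, 158.7]
ft_force: [-2.4, 0.2, -2.1]
gripper_width: -0.001
finger_force: 0.0
0.1 [649.  34.] cm [-1.48 -1.6 ]
0.25 [652.  27.] cm [-0.58 -0.6 ]
0.4 [654.  19.] cm [-0.49 -0.68]
0.55 [655.  10.] cm [-0.38 -0.75]
0.7 [654.   2.] cm [-0.26 -0.8 ]
0.85 [653.  -6.] cm [-0.14 -0.83]
1.0 [650. -14.] cm [-0.02 -0.84]
1.15 [646. -21.] cm [ 0.11 -0.83]
1.3 [641. -28.] cm [ 0.23 -0.81]
1.45 [635. -34.] cm [ 0.35 -0.76]
1.6 [628. -39.] cm [ 0.46 -0.7 ]
```

View pics/w1.png

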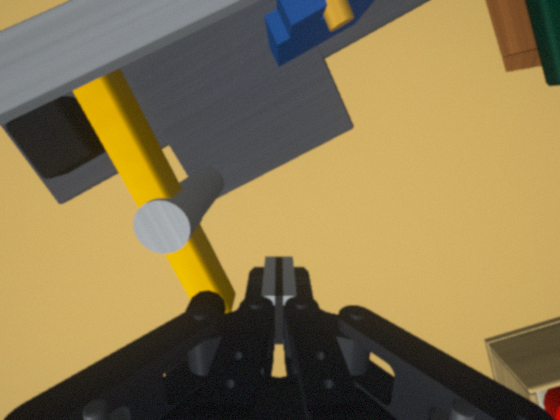

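```bash
python3 -m handwheel '[{"turn":[0,0,0],"translation":[-0.74,-0.8,-0.5],"grip":1},{"turn":[0,0,0],"translation":[-0.74,-0.8,0],"grip":1},{"turn":[0,0,0],"translation":[0,0,0],"grip":1},{"turn":[0,0,0],"translation":[0,0,0],"grip":1}]'
```

```text
t: 3.55
position: [654.7, 33.7, 136.7]
ee_rot: [179.9, 0.3, 158.7]
ft_force: [-0.3, -0.1, 0.3]
gripper_width: 0.0
finger_force: 0.0
```

```bash
python3 -m handwheel '[{"turn":[0,0,0],"translation":[-0.4,-0.6,0],"grip":1},{"turn":[0,0,0],"translation":[-0.4,-0.7,0],"grip":1},{"turn":[0,0,0],"translation":[-0.38,-0.75,0],"grip":1},{"turn":[0,0,0],"translation":[-0.26,-0.8,0],"grip":1},{"turn":[0,0,0],"translation":[-0.14,-0.83,0],"grip":1},{"turn":[0,0,0],"translation":[0,0,0],"grip":1}]'
python3 - <<'E'
from h import *
im=snap('wrist','w2.png')
E
```

```text
t: 4.05
position: [653.7, -6.8, 133.2]
ee_rot: [-180.0, -0.0, 158.7]
ft_force: [-0.8, -0.0, 0.1]
gripper_width: 0.003
finger_force: 0.5
```

View pics/w2.png

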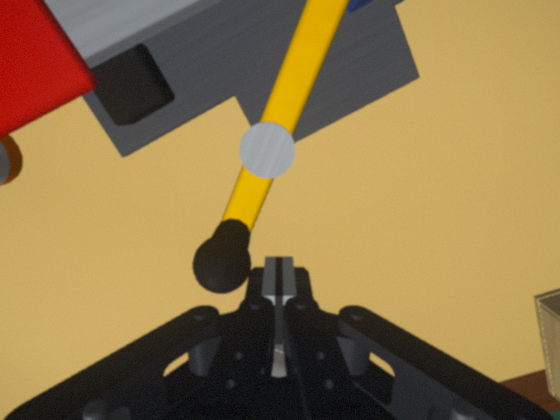

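The knob is following the finger and the stop has turned about 0.8 rad. I'll continue along the arc.

```bash
python3 -m handwheel '[{"turn":[0,0,0],"translation":[0,-0.84,0],"grip":1},{"turn":[0,0,0],"translation":[0.11,-0.83,0],"grip":1},{"turn":[0,0,0],"translation":[0.23,-0.81,0],"grip":1},{"turn":[0,0,0],"translation":[0.35,-0.76,0],"grip":1},{"turn":[0,0,0],"translation":[0.46,-0.7,0],"grip":1},{"turn":[0,0,0],"translation":[0.3,-0.4,0],"grip":1},{"turn":[0,0,0],"translation":[0,0,0],"grip":1}]'
python3 - <<'E'
from h import *
im=snap('wrist','w3.png')
E
```

```text
t: 4.68
position: [629.7, -37.4, 134.0]
ee_rot: [179.4, 0.6, 158.8]
ft_force: [34.2, 16.5, -18.5]
gripper_width: -0.003
finger_force: 17.8
```

View pics/w3.png

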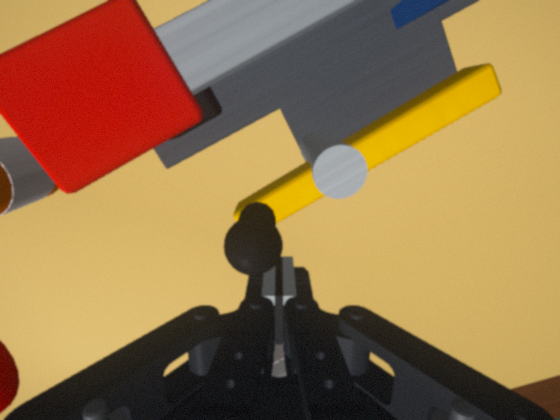

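The stop is now fully aside: the yellow arm is parallel to the lever and the knob is at its end of travel (reaction 38 N). I'll back off and rise.

```bash
python3 -m handwheel '[{"turn":[0,0,0],"translation":[-0.9,1.0,0],"grip":1},{"turn":[0,0,0],"translation":[-0.9,1.0,0],"grip":1},{"turn":[0,0,-6.9],"translation":[0,0,-3.4],"grip":1},{"turn":[0,0,-6.9],"translation":[0,0,-3.4],"grip":1},{"turn":[0,0,-6.9],"translation":[0,0,-1.5],"grip":1},{"turn":[0,0,-6.9],"translation":[0,0,0],"grip":1},{"turn":[0,0,0],"translation":[0,0,0],"grip":1},{"turn":[0,0,0],"translation":[0,0,0],"grip":1}]'
cat > go.py <<'E'
import sys
from h import *
from scipy.spatial.transform import Rotation as Ro
o=env.get_obs();R=Ro.from_euler('xyz',o['ee_rot'],degrees=True)
t=np.array(eval(sys.argv[1]));d=R.inv().apply(t-np.array(o['position']))
print('t',o['t'],'tool cm',np.round(d/10,2),'rows',np.linalg.norm(d)/41.7)
E
python3 go.py '[526,-64,210]'
```

```text
t: 5.4
position: [647.9, -29.0, 215.9]
ee_rot: [-180.0, -0.1, -173.9]
ft_force: [0.6, 0.5, -0.5]
gripper_width: 0.001
finger_force: 0.0
t 5.4 tool cm [12.49 -2.19  0.6 ] rows 3.044619555580177
```

```bash
python3 -m handwheel '[{"turn":[0,0,0],"translation":[3.1,-0.55,0.1],"grip":1},{"turn":[0,0,0],"translation":[3.1,-0.55,0.1],"grip":1},{"turn":[0,0,0],"translation":[3.1,-0.55,0.1],"grip":1},{"turn":[0,0,0],"translation":[3.1,-0.55,0.1],"grip":1},{"turn":[0,0,0],"translation":[0,0,0],"grip":1},{"turn":[0,0,0],"translation":[0,0,0],"grip":1},{"turn":[0,0,0],"translation":[0,0,0],"grip":1}]'
python3 - <<'E'
from h import *
a=snap('wrist');b=snap('top')[150:260,200:320]
cv2.imwrite('pics/p.png',np.hstack([cv2.resize(a,(400,300)),cv2.resize(b,(327,300))])[:,:,::-1])
E
python3 go.py '[526,-64,172]'
```

```text
t: 5.98
position: [527.6, -64.1, 211.8]
ee_rot: [180.0, -0.0, -173.8]
ft_force: [0.3, -0.1, 0.6]
gripper_width: 0.001
finger_force: 0.0
t 6.0833 tool cm [0.25 0.02 4.03] rows 0.9675369198082153
```

View pics/p.png

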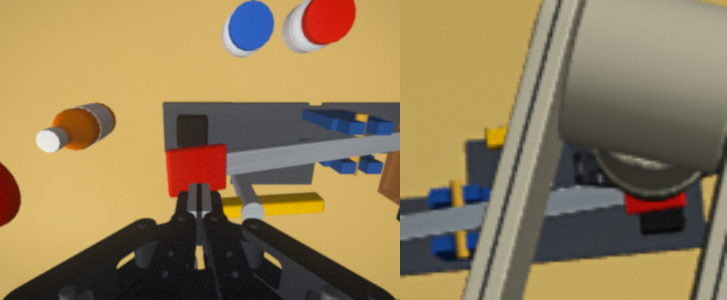

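```bash
python3 -m handwheel '[{"turn":[0,0,0],"translation":[0.1,0,1.5],"grip":1},{"turn":[0,0,0],"translation":[0,0,1.5],"grip":1},{"turn":[0,0,0],"translation":[0,0,1],"grip":1},{"turn":[0,0,0],"translation":[0,0,0.7],"grip":1},{"turn":[0,0,0],"translation":[0,-0.2,0.7],"grip":1},{"turn":[0,0,0],"translation":[0,-0.2,0.7],"grip":1},{"turn":[0,0,0],"translation":[0,-0.2,0.7],"grip":1},{"turn":[0,0,0],"translation":[0,0,0],"grip":1}]'
```

```text
t: 6.75
position: [527.9, -70.0, 144.2]
ee_rot: [180.0, -0.0, -173.7]
ft_force: [-3.3, 2.1, 7.8]
gripper_width: -0.003
finger_force: 4.1
```

```bash
python3 -m handwheel '[{"turn":[0,0,0],"translation":[0,-0.15,0.7],"grip":1},{"turn":[0,0,0],"translation":[0,-0.15,0.7],"grip":1},{"turn":[0,0,0],"translation":[0,-0.1,0.8],"grip":1},{"turn":[0,0,0],"translation":[0,-0.1,0.8],"grip":1},{"turn":[0,0,0],"translation":[0,0,0.8],"grip":1},{"turn":[0,0,0],"translation":[0,0,0.8],"grip":1},{"turn":[0,0,0],"translation":[0,0,0],"grip":1}]'
```

```text
t: 7.33
position: [529.6, -75.7, 98.8]
ee_rot: [-179.9, 0.1, -173.7]
ft_force: [0.9, -3.2, 5.9]
gripper_width: -0.0
finger_force: 3.2
```

```bash
python3 -m handwheel '[{"turn":[0,0,0],"translation":[0,0.05,0.8],"grip":1},{"turn":[0,0,0],"translation":[0,0.05,0.8],"grip":1},{"turn":[0,0,0],"translation":[0,0.05,0.8],"grip":1},{"turn":[0,0,0],"translation":[0,0.05,0.8],"grip":1},{"turn":[0,0,0],"translation":[0,0.05,0.5],"grip":1},{"turn":[0,0,0],"translation":[0,0,0],"grip":1},{"turn":[0,0,0],"translation":[0,0,0],"grip":1}]'
python3 - <<'E'
from h import *
a=snap('scene')[130:340,150:470]
cv2.imwrite('pics/f.png',cv2.resize(a,(800,525))[:,:,::-1])
E
```

```text
t: 7.92
position: [529.3, -73.1, 62.3]
ee_rot: [-179.9, 0.1, -173.7]
ft_force: [0.1, -2.4, 3.4]
gripper_width: -0.0
finger_force: 2.0
```

View pics/f.png

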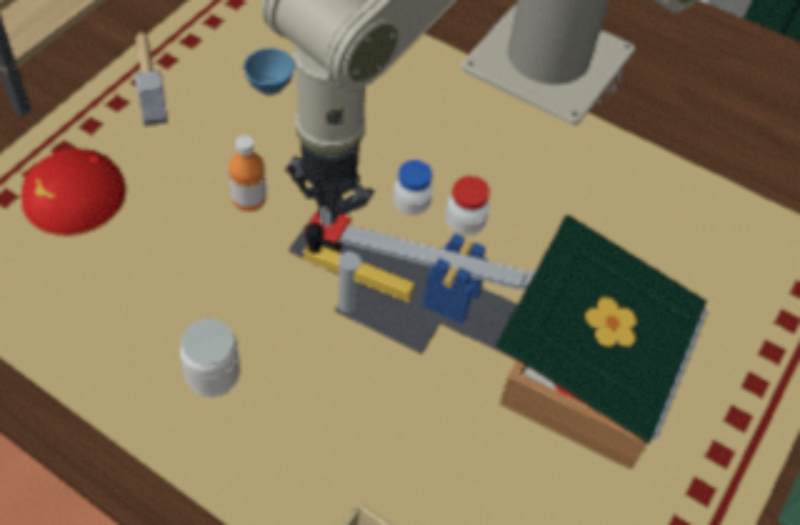

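The flap stands open, the lever is still in its saddle, and the loose things are where they were. The pad is about 4 mm above the buffer, so I'll press it home.

```bash
python3 -m handwheel '[{"turn":[0,0,0],"translation":[0,0,0.3],"grip":1},{"turn":[0,0,0],"translation":[0,0,0.2],"grip":1},{"turn":[0,0,0],"translation":[0,0,0.2],"grip":1},{"turn":[0,0,0],"translation":[0,0,0],"grip":1},{"turn":[0,0,0],"translation":[0,0,0],"grip":1},{"turn":[0,0,0],"translation":[0,0,0],"grip":1}]'
```

```text
t: 8.47
position: [529.7, -72.5, 58.1]
ee_rot: [-180.0, 0.2, -173.6]
ft_force: [-10.8, 2.1, 29.5]
gripper_width: 0.001
finger_force: 13.8
```

```bash
python3 -m handwheel '[{"turn":[0,0,0],"translation":[0,0,-0.1],"grip":1},{"turn":[0,0,0],"translation":[0,0,0],"grip":1},{"turn":[0,0,0],"translation":[0,0,0],"grip":1},{"turn":[0,0,0],"translation":[0,0,0],"grip":1},{"turn":[0,0,0],"translation":[0,0,0],"grip":1},{"turn":[0,0,0],"translation":[0,0,0],"grip":1}]'
```

```text
t: 8.97
position: [529.6, -72.6, 58.3]
ee_rot: [-180.0, 0.2, -173.6]
ft_force: [-6.9, 2.3, 22.4]
gripper_width: 0.002
finger_force: 10.4
```

Steady on the buffer at 58 mm with 22 N, so I'm handing in.

```bash
python3 -c "
from plant import env
print(env.finish_job())"
```

```text
the job is handed in; nothing more can be done
None
```

I swung the safety stop fully aside and pressed the lever down onto its buffer, so the flap stands open. I handed the job in at about 9 s, still holding the pad down with about 22 N; no verdict came back.

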